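Clear the blow-off pad and set the purge valve

ROBOT

A 7-joint arm with a two-finger parallel gripper is mounted at the origin on the work surface. World frame = base frame: x ahead of the robot, y to its left, z up, the work surface at z = 0. Lengths are in m, angles in rad, forces in N, time in s.
With the tool pointing down it reaches from about 0.4 to 0.85 m from the base axis. Payload 10.4 kg.
Tool frame: the origin (TCP) lies on the mounting face of the last link; the fingertips stand r.tips_ahead ahead of it and the grasp point (between the pads) lies 164 mm ahead of it (r.tips_ahead is the distance from the TCP to the fingertips, in m); z points along the fingers, y is the line along which they close (so a half turn about z gives the same grasp; the last joint's range is limited). The gripper opens to 87 mm and grips with 3 to 60 N. Pads are 19 mm wide; open, the fingers measure 117 mm over their backs; the gripper's body (75 mm by 190 mm) begins 51 mm behind the grasp point.
Start: joints at [1.132, 0.332, -0.065, 1.46, 0.022, 1.35, -0.088], TCP at [0.252, -0.572, 0.405] pointing down, gripper open.
Joint ranges: [-2.6, 2.6], [-0.5, 2.12], [-1.47, 1.34], [0.16, 2.42], [-1.27, 4.41], [0.06, 2.06], [-2.6, 2.6]. Speed limits (rad/s): [2.22, 2.22, 2.79, 2.79, 3.14, 3.14, 3.14].

INTERFACE

Orientations are given as a unit quaternion [x, y, z, w].
In Python, from bench import telemetry, imaging, job, r gives the robot as it stands.
- The arm moves only by the tool move_arm, never from a script. Its argument "steps" is a list of rows, each an object of numbers: "dx", "dy", "dz": the shift along the tool's x, y, z in cm; "spin": the turn about the tool's z in rad. In form: [{"dx": .., "dy": .., "dz": .., "spin": ..}, ...]. A call has 1 to 12 rows; each row shifts and turns the commanded pose from where the row before left it, along the tool's axes as they then stand; what a row does not reach is not made up. A row lasts 1/10 s, in which the tool goes at most 50 mm and 8.59 degrees, less where a joint would pass 70% of its speed; a pose out of reach is approached as far as the arm can. A call with a gripper value outside its range is refused whole. "claw" is the finger opening in cm, from 0 to 8.7, set as the call begins (left out, the last holds). The fingers move at their own pace and stop on an object; "squeeze" is the grip in N (left out, the last holds). Time passes only in rows, so rows that do not move let the fingers close. It gives the time, the measured TCP pose, the force, the opening and the grip force at its end, in the units of the state.
- telemetry.read_state(): the state, without advancing time (a new reading comes with each control period).
- imaging.camera(name): name is "scene" or "top" or "wrist"; returns a dict with "img" (384x512x3 uint8, red, green, blue), "camera_matrix" (3x3 intrinsics, pixels), "R" (3x3) and "t" (3): a world point X has camera coordinates R X + t. Camera axes: x right, y down, z forward; pixel columns grow to the right and rows downward; lengths in m; the calibration is good to about 2 mm. A picture is of the moment at which its call begins. There is no depth.
- job.close_job(): hands the job in; it is judged then, once.
The state is a dict: "time": time; "joint_positions": joint angles; "joint_vel": joint speeds; "joint_torque": joint torques, N m; "ee_pos": TCP position; "eef_rot": TCP orientation; "ft_force": force on the tool from outside, world axes, zero at the start; "torque": the same for the moment, N m; "width": finger opening in m; "grip_force": force on a finger pad.
Only numpy, scipy, OpenCV 4.12 (cv2) and the standard library are available. Lean on these libraries where they do the work, as an engineer would, in place of code of your own. Each camera call takes 0.05 s, during which the arm holds its last target. There are 200 camera calls.

TASK

First clear the two offcuts (a bit of white pipe and a bit of aluminium profile) off the blow-off pad into the grey scrap bin, so that the air cannot throw them. Then, with its crank handle, wind the valve wheel clockwise (seen from above) fully shut against its stop, and back it off counter-clockwise exactly two full turns from the stop. A spring would wind the wheel back, so finish still gripping the handle and holding it there; leave the parts tray, the jar and the screwdriver alone.

Things in the scene. Friction and masses are not known exactly. Their poses are not given: they have to be found in the camera images.
- station: fixed aluminium plate 180 (x) x 400 (y) x 12 mm; origin on the bench under its centre. Black rubber pad 150 x 200 mm, top 14 mm above the bench, centred at y = -93 mm, carries the offcuts. Brass wheel valve at x 0, y +130 mm; its level air nozzle (26 mm thick, 40 mm up) points at the pad, ends at y = +36 mm. Brass lug on the plate at x -74, y +130 mm: the crank handle stands on that side when shut
- wheel_axis (a point): point on the vertical axis of the valve wheel, 127 mm above the bench, at the mid-height of the crank handle. The wheel is dark steel, rim 112 mm outside diameter, three spokes, rim top 96 mm above the bench, hub top 103 mm. Axes turn with the wheel: x points away from the handle, z up
- valve_wheel (a joint): valve wheel angle, rad: 0 = shut against its hard stop, grows counter-clockwise seen from above as it opens (one turn = 6.283), at most three turns. Starts 0.25 to 0.6 turn open. A spring (0.009 N m per rad) pulls it shut; stem friction (0.055 N m) holds it only below about 0.9 turn: further open it winds back when let go
- crank_handle: upright round black crank handle on the rim of the wheel, 18 mm diameter, 52 mm tall (101 to 153 mm above the bench), 50 mm from the wheel's axis. Origin at its centre, z up along it. It spins freely about its own vertical axis, so the gripper need not turn while cranking
- bin: open grey plastic scrap bin, fixed to the bench, outside 170 (x) x 130 (y) x 70 (z) mm, walls and floor about 4 mm. Origin at the centre of its underside, z up
- pipe_mid (a point): centre of the pipe offcut: white plastic tube standing on end on the pad, outside diameter 28 mm, 42 mm tall, bore 22 mm, about 30 g, z along the tube
- pipe: the same pipe offcut; origin at the centre of its lower end
- profile_mid (a point): centre of the profile offcut: square aluminium bar 30 x 55 x 30 mm lying on the pad, long side along its y axis, about 70 g
- profile: the same profile offcut; origin at the centre of its underside
- parts_tray: bystander: open red plastic tray 100 x 130 x 40 mm, loose; origin at the centre of its underside
- jar: bystander: lidded white jar 60 mm diameter, 85 mm tall, standing loose; origin at the centre of its underside
- screwdriver: bystander: hand screwdriver lying loose on the bench

How it is judged:
By the outcome, as a careful person would: the job done as asked, in the order asked, and still so for the second after the job is handed in, while the arm keeps its last pose, push and grip.
It also fails if it takes over 72 s, if anything falls off the work surface, if the arm or the gripper's body presses on something with over 40 N, if the wrist force passes 120 N, or if a joint passes its speed limit or range.

## Working session

There is one attempt and no reset: what is moved stays moved. The work goes in short steps, Python scripts to look and compute and a tool call to move; the robot and the scene stay as the last step left them, time stands still between calls to the robot, and variables do not carry over. Pictures are saved under pics/ and viewed, at most 10 in all, crops included, and the job is handed in when it is done.

Besides the shell and the picture viewer there is one more tool, called after "Call:" by a JSON object that holds its "name" and its "arguments". move_arm: Moves the arm, as the interface text tells. Its arguments: {"type":"object","properties":{"steps":{"type":"array","items":{"type":"object","properties":{"dx":{"type":"number"},"dy":{"type":"number"},"dz":{"type":"number"},"spin":{"type":"number"}}}},"claw":{"type":"number"},"squeeze":{"type":"number"}},"required":["steps"]}

```bash
mkdir -p pics; cat > h.py <<'E'
import numpy as np, cv2
from bench import telemetry, imaging, job, r
from scipy.spatial.transform import Rotation as Ro
def snap(n,f):
    c=imaging.camera(n); cv2.imwrite(f'pics/{f}.png',c['img'][:,:,::-1]); np.savez(f'pics/{f}.npz',K=c['camera_matrix'],R=c['R'],t=c['t']); return c
def ray(f,u,v,z):
    c=np.load(f'pics/{f}.npz'); d=c['R'].T@np.linalg.solve(c['K'],[u,v,1]); o=-c['R'].T@c['t']
    return o+d*(z-o[2])/d[2]
def proj(f,X):
    c=np.load(f'pics/{f}.npz'); p=c['K']@(c['R']@np.array(X)+c['t']); return p[:2]/p[2]
def st():
    s=telemetry.read_state(); print(s['time'],np.round(s['ee_pos'],4),np.round(s['eef_rot'],4),np.round(s['ft_force'],1),s['width'],s['grip_force']); print(Ro.from_quat(s['eef_rot']).as_matrix().round(3)); print(np.round(s['joint_positions'],2))
E
python3 - <<'E'
from h import *
for n in('scene','top'):
    c=snap(n,n+'1'); im=cv2.imread(f'pics/{n}1.png'); cv2.imwrite(f'pics/{n}1b.png',cv2.resize(im,(800,600),interpolation=cv2.INTER_CUBIC)); print(n,-c['R'].T@c['t'])
st(); print(r.tips_ahead)
E
```

```text
scene [1.24906597 0.26984401 0.72851815]
top [ 0.51253038 -0.08509872  1.24053606]
0.1 [ 0.2524 -0.5717  0.404 ] [ 9.785e-01  2.064e-01 -2.000e-04 -6.000e-04] [-0.2  0.2 -0.4] 0.08733180504742863 0.0
[[ 0.915  0.404 -0.001]
 [ 0.404 -0.915  0.001]
 [-0.    -0.001 -1.   ]]
[ 1.13  0.33 -0.06  1.46  0.02  1.35 -0.09]
0.1822
```

View pics/top1b.png

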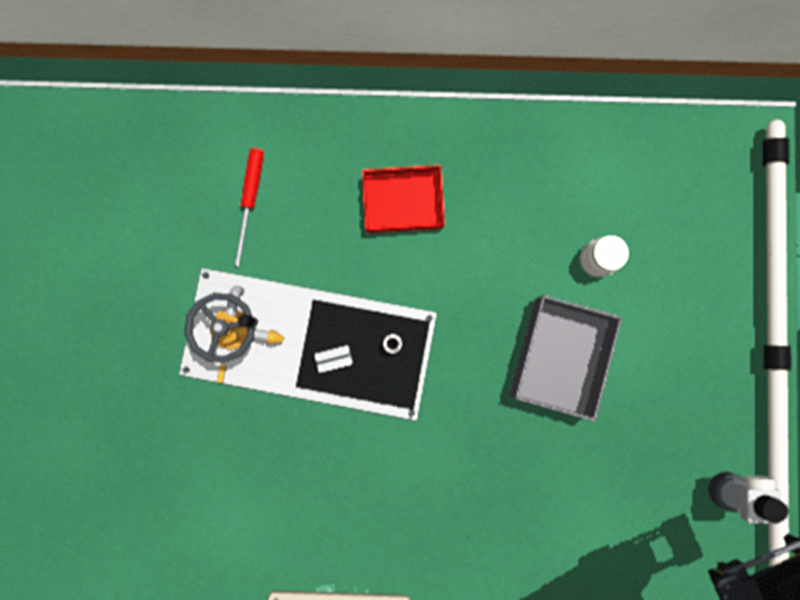

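View pics/scene1b.png

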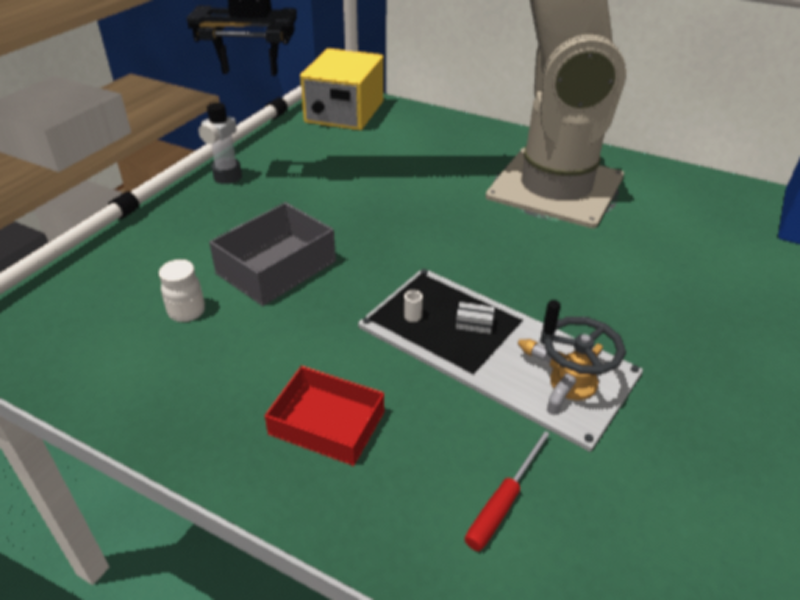

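```bash
python3 - <<'E'
from h import *
im=cv2.imread('pics/top1.png')
c=im[165:275,110:280]; cv2.imwrite('pics/crop1.png',cv2.resize(c,None,fx=4.7,fy=4.7,interpolation=cv2.INTER_CUBIC))
s=.64
for n,u,v,z in [('c1',203,269,.012),('c2',436,313,.012),('c3',416,419,.012),('c4',180,375,.012),('pipe',392,344,.056),('prof',333,357,.044),('hub',219,327,.103),('hand',247,322,.15),('b1',541,296,.07),('b2',620,318,.07),('b3',597,420,.07),('b4',515,401,.07),('jar',610,250,.085),('padL',312,301,.014),('padR',434,322,.014)]:
    print(n,ray('top1',u*s,v*s,z).round(4))
E
```

```text
c1 [0.6371 0.2453 0.012 ]
c2 [ 0.575  -0.1461  0.012 ]
c3 [ 0.3994 -0.1177  0.012 ]
c4 [0.4597 0.2749 0.012 ]
pipe [ 0.5211 -0.0749  0.056 ]
prof [0.4974 0.0198 0.044 ]
hub [0.5389 0.1918 0.103 ]
hand [0.5464 0.1393 0.15  ]
b1 [ 0.604 -0.309  0.07 ]
b2 [ 0.5727 -0.4343  0.07  ]
b3 [ 0.4117 -0.3997  0.07  ]
b4 [ 0.4374 -0.2708  0.07  ]
jar [ 0.6785 -0.4133  0.085 ]
padL [0.5888 0.0606 0.014 ]
padR [ 0.5599 -0.1431  0.014 ]
```

View pics/crop1.png

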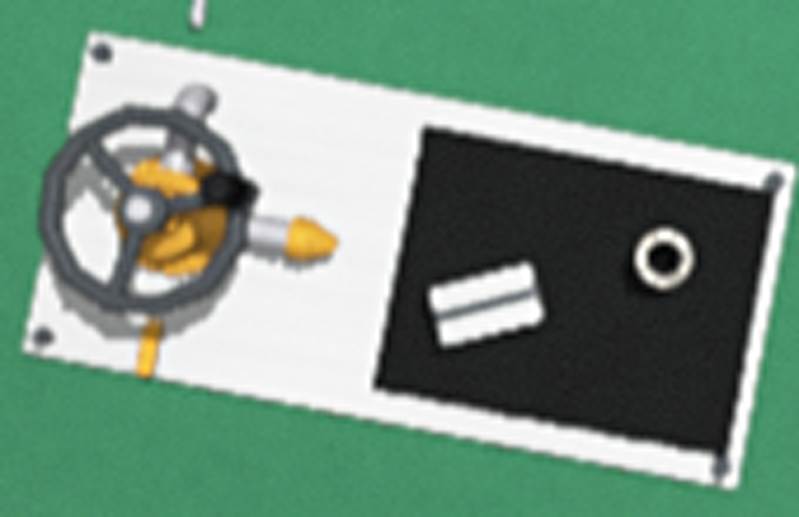

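```bash
python3 - <<'E'
from h import *
f=lambda u,v,z: ray('top1',110+u/4.7-.4,165+v/4.7-.4,z)
C=np.array([f(*p,.012) for p in[(90,33),(797,165),(740,488),(24,352)]])[:,:2]
M=np.array([[.09,.2],[.09,-.2],[-.09,-.2],[-.09,.2]])
c=C.mean(0); H=(C-c).T@M; a=np.arctan2(H[1,0]-H[0,1],H[0,0]+H[1,1]); R=np.array([[np.cos(a),-np.sin(a)],[np.sin(a),np.cos(a)]])
print('station',c,a,(C-c-M@R.T).round(4).tolist())
ax=c+R@[0,.13];print('axis',ax,'hubmeas',f(143,208,.103))
print('pipe',f(664,259,.056))
P=np.array([f(*p,.044) for p in[(428,290),(530,262),(545,322),(445,347)]])[:,:2];print('prof',P.mean(0),P[1]-P[0],P[2]-P[3],np.linalg.norm(P[1]-P[0]),np.linalg.norm(P[2]-P[1]))
h=f(228,188,.153)[:2]; d=R.T@(h-ax);print('handle',h,d,np.linalg.norm(d),'turns open',((np.arctan2(d[1],d[0])-np.pi)%(2*np.pi))/2/np.pi)
np.savez('geo.npz',ax=ax,a=a,R=R)
E
```

```text
station [0.51870327 0.06459066] -0.15503215684329122 [[-0.0, 0.0001], [-0.0001, 0.0005], [-0.0002, -0.0007], [0.0003, 0.0001]]
axis [0.53877681 0.19303151] hubmeas [0.53993549 0.1921778  0.103     ]
pipe [ 0.52220603 -0.07486809  0.056     ]
prof [0.4947393  0.01941423] [ 0.01662366 -0.05423886] [ 0.01493947 -0.05312728] 0.05672918323591504 0.03313410437422257
handle [0.54974962 0.13878541] [ 0.01921745 -0.05190118] 0.055344763606486984 turns open 0.30643911650218975
```

Call:
{"name": "move_arm", "arguments": {"claw": 8.7, "squeeze": 20, "steps": [{"dx": 1.9,"dy": -1.4,"dz": 0.4},{"dx": 3.7,"dy": -2.9,"dz": 0.8},{"dx": 3.7,"dy": -2.9,"dz": 0.8},{"dx": 3.7,"dy": -2.9,"dz": 0.8},{"dx": 3.7,"dy": -2.9,"dz": 0.8},{"dx": 3.7,"dy": -2.9,"dz": 0.8},{"dx": 3.7,"dy": -2.9,"dz": 0.8},{"dx": 3.7,"dy": -2.9,"dz": 0.8},{"dx": 3.7,"dy": -2.9,"dz": 0.8},{"dx": 3.7,"dy": -2.9,"dz": 0.8},{"dx": 3.7,"dy": -2.9,"dz": 0.8},{"dx": 3.7,"dy": -2.9,"dz": 0.8}]}}

```text
$.steps[0]: bad value
```

Call:
{"name": "move_arm", "arguments": {"steps": [{"spin": -0.145},{"spin": -0.145},{"spin": -0.145},{"spin": -0.145},{"spin": -0.145},{"spin": -0.145},{"spin": -0.145},{"spin": -0.145},{"spin": -0.145},{"spin": -0.145},{},{}]}}

```text
$.steps[0]: bad value
```

```bash
cat >> h.py <<'E'
def go(x,y,zg):
    "shift in cm, tool axes, to bring the grasp point to x,y,zg; plus yaw of tool y"
    s=telemetry.read_state(); R=Ro.from_quat(s['eef_rot']).as_matrix(); g=s['ee_pos']+.164*R[:,2]
    print('d',(R.T@(np.array([x,y,zg])-g)*100).round(2),'yaw_y',np.degrees(np.arctan2(R[1,1],R[0,1])).round(2),'t',s['time'],'grasp',g.round(4))
E
python3 - <<'E'
from h import *
snap('wrist','w1'); st(); go(.522,-.075,.04)
E
```

```text
0.15 [ 0.2524 -0.5717  0.4041] [ 9.785e-01  2.064e-01 -1.000e-04 -5.000e-04] [-0.6 -0.6 -0.3] 0.08732758237488439 0.0
[[ 0.915  0.404 -0.   ]
 [ 0.404 -0.915  0.001]
 [-0.    -0.001 -1.   ]]
[ 1.13  0.33 -0.06  1.46  0.02  1.35 -0.09]
d [ 44.72 -34.51  20.05] yaw_y -66.18 t 0.15 grasp [ 0.2523 -0.5715  0.2402]
```

View pics/w1.png

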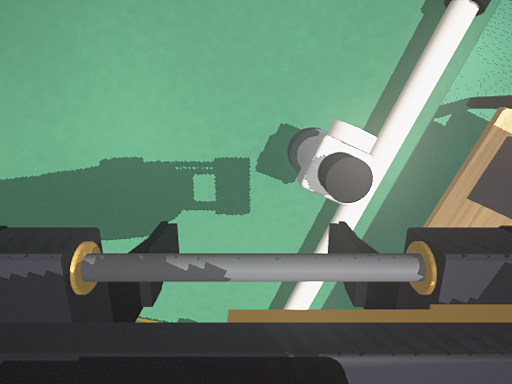

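The moves were refused (every row needs all four keys). The wrist view still shows the start area: fingertips near (165,235) and (345,235), no parts in view.

Call:
{"name": "move_arm", "arguments": {"claw": 8.7, "squeeze": 20, "steps": [{"dx": 1.9,"dy": -1.4,"dz": 0.4,"spin": 0},{"dx": 3.9,"dy": -3.0,"dz": 0.8,"spin": 0},{"dx": 3.9,"dy": -3.0,"dz": 0.8,"spin": 0},{"dx": 3.9,"dy": -3.0,"dz": 0.8,"spin": 0},{"dx": 3.9,"dy": -3.0,"dz": 0.8,"spin": 0},{"dx": 3.9,"dy": -3.0,"dz": 0.8,"spin": 0},{"dx": 3.9,"dy": -3.0,"dz": 0.8,"spin": 0},{"dx": 3.9,"dy": -3.0,"dz": 0.8,"spin": 0},{"dx": 3.9,"dy": -3.0,"dz": 0.8,"spin": 0},{"dx": 3.9,"dy": -3.0,"dz": 0.8,"spin": 0},{"dx": 3.9,"dy": -3.0,"dz": 0.8,"spin": 0},{"dx": 3.9,"dy": -3.0,"dz": 0.8,"spin": 0}]}}

```text
time: 1.35
ee_pos: [0.5239, -0.0743, 0.3125]
eef_rot: [0.979, 0.206, 0.0, 0.0]
ft_force: [0.8, 0.1, 0.5]
width: 0.0868
grip_force: 0.0
```

Call:
{"name": "move_arm", "arguments": {"steps": [{"dx": 0,"dy": 0,"dz": 0,"spin": -0.145},{"dx": 0,"dy": 0,"dz": 0,"spin": -0.145},{"dx": 0,"dy": 0,"dz": 0,"spin": -0.145},{"dx": 0,"dy": 0,"dz": 0,"spin": -0.145},{"dx": 0,"dy": 0,"dz": 0,"spin": -0.145},{"dx": 0,"dy": 0,"dz": 0,"spin": -0.145},{"dx": 0,"dy": 0,"dz": 0,"spin": -0.145},{"dx": 0,"dy": 0,"dz": 0,"spin": -0.145},{"dx": 0,"dy": 0,"dz": 0,"spin": -0.145},{"dx": 0,"dy": 0,"dz": 0,"spin": -0.145},{"dx": 0,"dy": 0,"dz": 0,"spin": 0},{"dx": 0,"dy": 0,"dz": 0,"spin": 0}]}}

```text
time: 2.55
ee_pos: [0.5233, -0.0762, 0.3126]
eef_rot: [0.597, 0.802, -0.0, -0.0]
ft_force: [-0.1, -0.9, -0.1]
width: 0.0868
grip_force: 0.0
```

```bash
python3 - <<'E'
from h import *
snap('wrist','w2'); st(); go(.522,-.075,.04)
print(proj('w2',[.522,-.075,.056]),proj('w2',[.4947,.0194,.044]))
E
```

```text
2.6 [ 0.5233 -0.0762  0.3127] [ 0.5972  0.8021 -0.     -0.    ] [-0.6 -0.6  0.6] 0.08701955370564603 0.0
[[-0.287  0.958 -0.   ]
 [ 0.958  0.287 -0.   ]
 [-0.    -0.    -1.   ]]
[ 0.64  0.26 -0.66  1.8   0.17  1.14  0.21]
d [ 0.15 -0.09 10.87] yaw_y 16.66 t 2.6 grasp [ 0.5233 -0.0762  0.1487]
[251.54544175 197.58482691] [252.67197142  70.38147598]
```

View pics/w2.png

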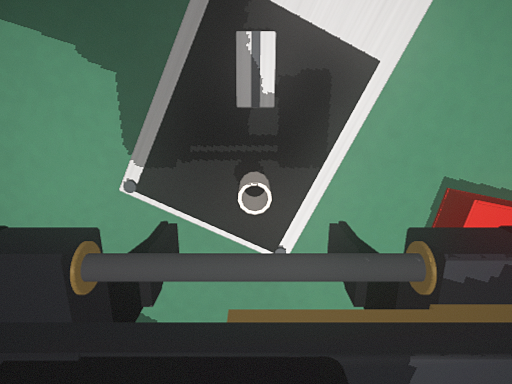

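The wrist view agrees with my estimate: pipe top ring at (254,198), profile at (255,69), its long side parallel to the image columns. Descend, grip and lift.

Call:
{"name": "move_arm", "arguments": {"steps": [{"dx": 0.1,"dy": 0,"dz": 2.5,"spin": 0},{"dx": 0,"dy": 0,"dz": 2.5,"spin": 0},{"dx": 0,"dy": 0,"dz": 2.5,"spin": 0},{"dx": 0,"dy": 0,"dz": 2.0,"spin": 0},{"dx": 0,"dy": 0,"dz": 1.3,"spin": 0},{"dx": 0,"dy": 0,"dz": 0,"spin": 0},{"dx": 0,"dy": 0,"dz": 0,"spin": 0}]}}

```text
time: 3.3
ee_pos: [0.5234, -0.0751, 0.2053]
eef_rot: [0.596, 0.803, 0.0, 0.0]
ft_force: [0.3, 0.6, -0.2]
width: 0.0869
grip_force: 0.0
```

Call:
{"name": "move_arm", "arguments": {"claw": 1.5, "squeeze": 15, "steps": [{"dx": 0,"dy": 0,"dz": 0,"spin": 0},{"dx": 0,"dy": 0,"dz": 0,"spin": 0},{"dx": 0,"dy": 0,"dz": 0,"spin": 0},{"dx": 0,"dy": 0,"dz": 0,"spin": 0},{"dx": 0,"dy": 0,"dz": 0,"spin": 0},{"dx": 0,"dy": 0,"dz": 0,"spin": 0},{"dx": 0,"dy": 0,"dz": 0,"spin": 0},{"dx": 0,"dy": 0,"dz": 0,"spin": 0},{"dx": 0,"dy": 0,"dz": 0,"spin": 0},{"dx": 0,"dy": 0,"dz": 0,"spin": 0}]}}

```text
time: 4.3
ee_pos: [0.5231, -0.0751, 0.2047]
eef_rot: [0.595, 0.803, -0.0, 0.0]
ft_force: [0.5, 1.0, -0.1]
width: 0.027
grip_force: 15.0
```

Call:
{"name": "move_arm", "arguments": {"steps": [{"dx": 0,"dy": 0,"dz": -1,"spin": 0},{"dx": 0,"dy": 0,"dz": -2,"spin": 0},{"dx": 0,"dy": 0,"dz": -3,"spin": 0},{"dx": 0,"dy": 0,"dz": -3,"spin": 0},{"dx": 0,"dy": 0,"dz": -2,"spin": 0},{"dx": 0,"dy": 0,"dz": 0,"spin": 0}]}}

```text
time: 4.9
ee_pos: [0.5239, -0.0749, 0.3183]
eef_rot: [0.595, 0.803, 0.001, 0.002]
ft_force: [0.3, 0.2, -0.9]
width: 0.0268
grip_force: 15.0
```

```bash
python3 - <<'E'
from h import *
c=np.array([.5065,-.3535]); u=np.array([.978,-.207])
for k in(-.03,.03): p=c+k*u; print(p); go(*p,.15); go(*p,.065)
E
```

```text
[ 0.47716 -0.34729]
d [-24.65 -12.47   0.45] yaw_y 16.91 t 4.9 grasp [ 0.5247 -0.0751  0.1543]
d [-24.63 -12.51   8.95] yaw_y 16.91 t 4.9 grasp [ 0.5247 -0.0751  0.1543]
[ 0.53584 -0.35971]
d [-27.55  -7.22   0.48] yaw_y 16.91 t 4.9 grasp [ 0.5247 -0.0751  0.1543]
d [-27.52  -7.26   8.98] yaw_y 16.91 t 4.9 grasp [ 0.5247 -0.0751  0.1543]
```

Call:
{"name": "move_arm", "arguments": {"steps": [{"dx": -1.5,"dy": -0.7,"dz": 0,"spin": 0},{"dx": -3.3,"dy": -1.7,"dz": 0,"spin": 0},{"dx": -3.3,"dy": -1.7,"dz": 0,"spin": 0},{"dx": -3.3,"dy": -1.7,"dz": 0,"spin": 0},{"dx": -3.3,"dy": -1.7,"dz": 0,"spin": 0},{"dx": -3.3,"dy": -1.7,"dz": 0,"spin": 0},{"dx": -3.3,"dy": -1.7,"dz": 0,"spin": 0},{"dx": -2.3,"dy": -1.1,"dz": 1,"spin": 0},{"dx": -1.0,"dy": -0.5,"dz": 2,"spin": 0},{"dx": 0,"dy": 0,"dz": 2,"spin": 0},{"dx": 0,"dy": 0,"dz": 2,"spin": 0},{"dx": 0,"dy": 0,"dz": 2,"spin": 0}]}}

```text
time: 6.1
ee_pos: [0.4747, -0.3467, 0.2234]
eef_rot: [0.596, 0.803, 0.0, -0.0]
ft_force: [-0.6, -0.7, -0.1]
width: 0.0269
grip_force: 15.0
```

```bash
python3 - <<'E'
from h import *
go(.477,-.347,.065); snap('top','t2'); im=cv2.imread('pics/t2.png')[120:300,200:440]; cv2.imwrite('pics/t2b.png',cv2.resize(im,None,fx=3,fy=3,interpolation=cv2.INTER_CUBIC))
E
```

```text
d [-0.11  0.22 -0.56] yaw_y 16.9 t 6.1 grasp [ 0.4745 -0.3466  0.0594]
```

View pics/t2b.png

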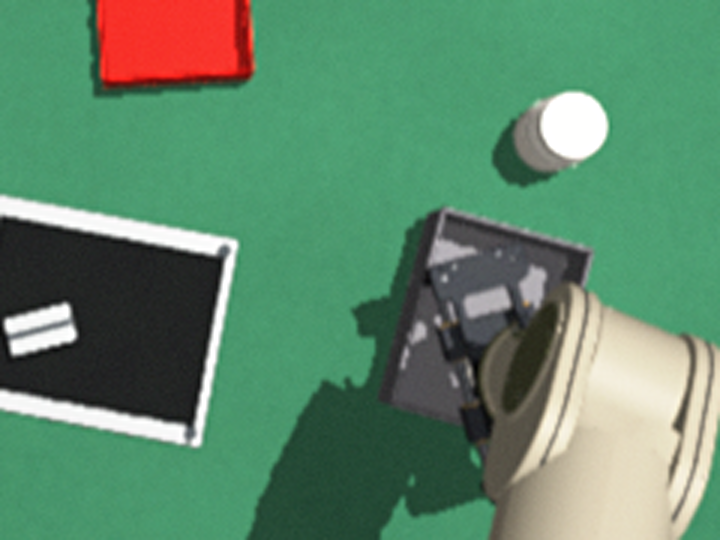

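The gripper is over the bin (rim about (385,400)–(590,255)) and the profile is undisturbed at (40,330). Release.

Call:
{"name": "move_arm", "arguments": {"claw": 5.5, "steps": [{"dx": 0,"dy": 0,"dz": 0,"spin": 0},{"dx": 0,"dy": 0,"dz": 0,"spin": 0},{"dx": 0,"dy": 0,"dz": 0,"spin": 0},{"dx": 0,"dy": 0,"dz": 0,"spin": 0},{"dx": 0,"dy": 0,"dz": -2,"spin": 0},{"dx": 0,"dy": 0,"dz": -4,"spin": 0},{"dx": 0,"dy": 0,"dz": -3,"spin": 0},{"dx": 0,"dy": 0,"dz": 0,"spin": 0}]}}

```text
time: 6.95
ee_pos: [0.4762, -0.3473, 0.3201]
eef_rot: [0.595, 0.803, -0.0, 0.004]
ft_force: [0.7, 0.0, 0.3]
width: 0.0547
grip_force: 0.0
```

```bash
python3 - <<'E'
from h import *
go(.4953,.0196,.10)
E
```

```text
d [34.69 12.39  5.43] yaw_y 16.91 t 6.95 grasp [ 0.4773 -0.3481  0.1561]
```

Call:
{"name": "move_arm", "arguments": {"claw": 7, "steps": [{"dx": 1.7,"dy": 0.6,"dz": 0,"spin": 0},{"dx": 4,"dy": 1.4,"dz": 0,"spin": 0},{"dx": 4,"dy": 1.4,"dz": 0,"spin": 0},{"dx": 4,"dy": 1.4,"dz": 0,"spin": 0},{"dx": 4,"dy": 1.4,"dz": 0,"spin": 0},{"dx": 4,"dy": 1.4,"dz": 0,"spin": 0},{"dx": 4,"dy": 1.5,"dz": 0,"spin": 0},{"dx": 4,"dy": 1.5,"dz": 1,"spin": 0},{"dx": 3,"dy": 1.1,"dz": 1,"spin": 0},{"dx": 2,"dy": 0.7,"dz": 1.5,"spin": 0},{"dx": 0,"dy": 0,"dz": 1.5,"spin": 0},{"dx": 0,"dy": 0,"dz": 0,"spin": 0}]}}

```text
time: 8.15
ee_pos: [0.4913, 0.0216, 0.2624]
eef_rot: [0.595, 0.804, -0.001, -0.002]
ft_force: [0.1, -0.8, -0.0]
width: 0.0698
grip_force: 0.0
```

```bash
python3 - <<'E'
from h import *
go(.4953,.0196,.032)
E
```

```text
d [-0.34  0.42  6.63] yaw_y 17.0 t 8.15 grasp [0.4906 0.0216 0.0984]
```

Call:
{"name": "move_arm", "arguments": {"steps": [{"dx": -0.2,"dy": 0.4,"dz": 2,"spin": 0},{"dx": 0,"dy": 0,"dz": 2,"spin": 0},{"dx": 0,"dy": 0,"dz": 1.6,"spin": 0},{"dx": 0,"dy": 0,"dz": 1,"spin": 0},{"dx": 0,"dy": 0,"dz": 0,"spin": 0}]}}

```text
time: 8.65
ee_pos: [0.4969, 0.0201, 0.198]
eef_rot: [0.596, 0.803, -0.0, -0.001]
ft_force: [-0.7, -0.0, 0.5]
width: 0.0701
grip_force: 0.0
```

Call:
{"name": "move_arm", "arguments": {"claw": 1.5, "squeeze": 25, "steps": [{"dx": 0,"dy": 0,"dz": 0,"spin": 0},{"dx": 0,"dy": 0,"dz": 0,"spin": 0},{"dx": 0,"dy": 0,"dz": 0,"spin": 0},{"dx": 0,"dy": 0,"dz": 0,"spin": 0},{"dx": 0,"dy": 0,"dz": 0,"spin": 0},{"dx": 0,"dy": 0,"dz": 0,"spin": 0},{"dx": 0,"dy": 0,"dz": 0,"spin": 0},{"dx": 0,"dy": 0,"dz": 0,"spin": 0}]}}

```text
time: 9.45
ee_pos: [0.4972, 0.0204, 0.1988]
eef_rot: [0.596, 0.803, -0.0, 0.0]
ft_force: [-0.0, -1.1, 2.7]
width: 0.0297
grip_force: 25.0
```

Call:
{"name": "move_arm", "arguments": {"steps": [{"dx": 0,"dy": 0,"dz": -1,"spin": 0},{"dx": 0,"dy": 0,"dz": -2,"spin": 0},{"dx": 0,"dy": 0,"dz": -3,"spin": 0},{"dx": 0,"dy": 0,"dz": -3,"spin": 0},{"dx": 0,"dy": 0,"dz": -3,"spin": 0},{"dx": 0,"dy": 0,"dz": 0,"spin": 0}]}}

```text
time: 10.05
ee_pos: [0.4982, 0.021, 0.323]
eef_rot: [0.595, 0.803, 0.002, 0.003]
ft_force: [-0.0, 0.7, -0.6]
width: 0.0297
grip_force: 25.0
```

```bash
python3 - <<'E'
from h import *
go(.536,-.36,.065)
E
```

```text
d [-37.49  -7.63   9.45] yaw_y 16.92 t 10.05 grasp [0.4992 0.0209 0.159 ]
```

Call:
{"name": "move_arm", "arguments": {"steps": [{"dx": -1.7,"dy": -0.3,"dz": 0,"spin": 0},{"dx": -4,"dy": -0.8,"dz": 0,"spin": 0},{"dx": -4,"dy": -0.8,"dz": 0,"spin": 0},{"dx": -4,"dy": -0.8,"dz": 0,"spin": 0},{"dx": -4,"dy": -0.8,"dz": 0,"spin": 0},{"dx": -4,"dy": -0.8,"dz": 0,"spin": 0},{"dx": -4,"dy": -0.8,"dz": 0,"spin": 0},{"dx": -4,"dy": -0.8,"dz": 0,"spin": 0},{"dx": -4,"dy": -0.8,"dz": 0,"spin": 0},{"dx": -2.4,"dy": -0.6,"dz": 0.5,"spin": 0},{"dx": -1.4,"dy": -0.3,"dz": 1.0,"spin": 0},{"dx": 0,"dy": 0,"dz": 1,"spin": 0}]}}

```text
time: 11.25
ee_pos: [0.5329, -0.3619, 0.2923]
eef_rot: [0.596, 0.803, -0.0, -0.0]
ft_force: [-1.3, 0.8, -2.3]
width: 0.0299
grip_force: 25.0
```

Call:
{"name": "move_arm", "arguments": {"steps": [{"dx": 0,"dy": 0,"dz": 2,"spin": 0},{"dx": 0,"dy": 0,"dz": 2,"spin": 0},{"dx": 0,"dy": 0,"dz": 1.5,"spin": 0},{"dx": 0,"dy": 0,"dz": 0,"spin": 0},{"dx": 0,"dy": 0,"dz": 0,"spin": 0}]}}

```text
time: 11.75
ee_pos: [0.5338, -0.3596, 0.239]
eef_rot: [0.595, 0.804, 0.0, -0.0]
ft_force: [-0.3, 0.1, -0.0]
width: 0.0298
grip_force: 25.0
```

```bash
python3 - <<'E'
from h import *
go(.536,-.36,.07)
E
```

```text
d [-0.11  0.2   0.5 ] yaw_y 16.96 t 11.75 grasp [ 0.5338 -0.3596  0.075 ]
```

Call:
{"name": "move_arm", "arguments": {"claw": 5.5, "steps": [{"dx": 0,"dy": 0,"dz": 0,"spin": 0},{"dx": 0,"dy": 0,"dz": 0,"spin": 0},{"dx": 0,"dy": 0,"dz": 0,"spin": 0},{"dx": 0,"dy": 0,"dz": 0,"spin": 0},{"dx": 0,"dy": 0,"dz": -2,"spin": 0},{"dx": 0,"dy": 0,"dz": -4,"spin": 0},{"dx": 0,"dy": 0,"dz": -4,"spin": 0},{"dx": 0,"dy": 0,"dz": -3,"spin": 0},{"dx": 0,"dy": 0,"dz": 0,"spin": 0}]}}

```text
time: 12.65
ee_pos: [0.5344, -0.3606, 0.3742]
eef_rot: [0.596, 0.803, 0.0, 0.004]
ft_force: [-0.4, -0.1, -0.7]
width: 0.0553
grip_force: 0.0
```

```bash
python3 - <<'E'
from h import *
g=np.load('geo.npz'); t=np.pi+.3064*2*np.pi
h=g['ax']+g['R']@(.05*np.array([np.cos(t),np.sin(t)])); print(h); go(*h,.21)
E
```

```text
[0.54867791 0.14402164]
d [47.97 15.95 -0.2 ] yaw_y 16.89 t 12.65 grasp [ 0.5355 -0.3613  0.2102]
```

Call:
{"name": "move_arm", "arguments": {"claw": 7, "steps": [{"dx": 2,"dy": 0.7,"dz": 0,"spin": 0},{"dx": 4.4,"dy": 1.5,"dz": 0,"spin": 0},{"dx": 4.4,"dy": 1.5,"dz": 0,"spin": 0},{"dx": 4.4,"dy": 1.5,"dz": 0,"spin": 0},{"dx": 4.4,"dy": 1.5,"dz": 0,"spin": 0},{"dx": 4.4,"dy": 1.5,"dz": 0,"spin": 0},{"dx": 4.4,"dy": 1.5,"dz": 0,"spin": 0},{"dx": 4.4,"dy": 1.5,"dz": 0,"spin": 0},{"dx": 4.4,"dy": 1.5,"dz": 0,"spin": 0},{"dx": 4.4,"dy": 1.5,"dz": 0,"spin": 0},{"dx": 4.4,"dy": 1.5,"dz": 0,"spin": 0},{"dx": 2,"dy": 0.4,"dz": 0,"spin": 0}]}}

```text
time: 13.85
ee_pos: [0.5469, 0.1504, 0.3685]
eef_rot: [0.593, 0.805, 0.001, -0.001]
ft_force: [1.1, -0.3, 0.4]
width: 0.0701
grip_force: 0.0
```

```bash
python3 - <<'E'
from h import *
go(.5487,.144,.132); st()
snap('wrist','w3'); snap('top','t3')
a=cv2.imread('pics/w3.png'); b=cv2.imread('pics/t3.png')[165:285,110:440]
b=cv2.resize(b,(768,279)); a=cv2.resize(a,(416,312)); o=np.zeros((591,768,3),np.uint8); o[:312,:416]=a; o[312:]=b; cv2.imwrite('pics/m3.png',o)
for z in(.153,.127):print(proj('w3',[.5487,.144,z])*.8125)
E
```

```text
d [-0.71 -0.02  7.24] yaw_y 17.2 t 13.85 grasp [0.5468 0.1507 0.2045]
13.85 [0.5469 0.1504 0.3685] [ 5.934e-01  8.049e-01  7.000e-04 -7.000e-04] [ 1.1 -0.3  0.4] 0.07008318310728608 0.0
[[-0.296  0.955 -0.   ]
 [ 0.955  0.296  0.002]
 [ 0.002  0.    -1.   ]]
[ 0.31  0.33 -0.79  1.63  0.24  1.28 -0.22]
[204.88566597 183.96278559]
[204.94766446 173.69580116]
```

View pics/m3.png

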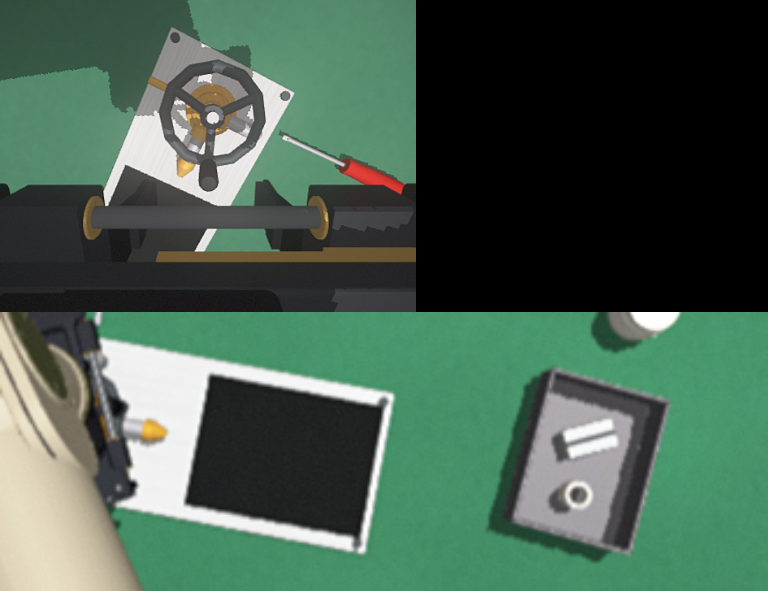

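Both offcuts lie in the bin ((585,440) and (578,495)); the pad is empty. The handle top at (208,183) is about 2 mm off prediction. Descend and grip it.

Call:
{"name": "move_arm", "arguments": {"steps": [{"dx": -0.6,"dy": 0.1,"dz": 0,"spin": 0},{"dx": 0,"dy": 0,"dz": 1.5,"spin": 0},{"dx": 0,"dy": 0,"dz": 2,"spin": 0},{"dx": 0,"dy": 0,"dz": 2,"spin": 0},{"dx": 0,"dy": 0,"dz": 1.6,"spin": 0},{"dx": 0,"dy": 0,"dz": 0,"spin": 0},{"dx": 0,"dy": 0,"dz": 0,"spin": 0}]}}

```text
time: 14.65
ee_pos: [0.5508, 0.1396, 0.2976]
eef_rot: [0.596, 0.803, -0.0, -0.0]
ft_force: [-0.1, 0.3, 0.5]
width: 0.0701
grip_force: 0.0
```

Call:
{"name": "move_arm", "arguments": {"claw": 1, "squeeze": 25, "steps": [{"dx": 0,"dy": 0,"dz": 0,"spin": 0},{"dx": 0,"dy": 0,"dz": 0,"spin": 0},{"dx": 0,"dy": 0,"dz": 0,"spin": 0},{"dx": 0,"dy": 0,"dz": 0,"spin": 0},{"dx": 0,"dy": 0,"dz": 0,"spin": 0},{"dx": 0,"dy": 0,"dz": 0,"spin": 0},{"dx": 0,"dy": 0,"dz": 0,"spin": 0},{"dx": 0,"dy": 0,"dz": 0,"spin": 0},{"dx": 0,"dy": 0,"dz": 0,"spin": 0},{"dx": 0,"dy": 0,"dz": 0,"spin": 0}]}}

```text
time: 15.65
ee_pos: [0.5507, 0.1402, 0.2978]
eef_rot: [0.596, 0.803, 0.0, 0.0]
ft_force: [0.6, 0.5, -0.3]
width: 0.0173
grip_force: 25.0
```

```bash
cat >> h.py <<'E'
def crank(turns,n=12,extra=0):
    "current handle angle (turns open) and tool shifts to the given turns about the axis, in n rows"
    g=np.load('geo.npz'); s=telemetry.read_state(); T=Ro.from_quat(s['eef_rot']).as_matrix(); p=(s['ee_pos']+.164*T[:,2])[:2]
    d=g['R'].T@(p-g['ax']); now=(np.arctan2(d[1],d[0])-np.pi)/2/np.pi
    now+=round(turns-now-(extra)); print('now',round(now,4),'rad',np.linalg.norm(d).round(4),'F',np.round(s['ft_force'],1),'Fst',(g['R'].T@s['ft_force'][:2]).round(1),'w',s['width'],s['time'],'grasp',p.round(4))
    q=p
    for k in range(1,n+1):
        a=np.pi+2*np.pi*(now+(turns-now)*k/n); w=g['ax']+g['R']@(.05*np.array([np.cos(a),np.sin(a)]))
        e=T[:2,:2].T@(w-q)*100; q=w; print(e.round(2).tolist(),end=' ')
    print()
E
python3 - <<'E'
from h import *
st(); crank(.05,8)
E
```

```text
15.65 [0.5507 0.1402 0.2978] [5.955e-01 8.033e-01 1.000e-04 1.000e-04] [ 0.6  0.5 -0.3] 0.017264169071674013 25.000071287934134
[[-0.291  0.957  0.   ]
 [ 0.957  0.291  0.   ]
 [-0.     0.    -1.   ]]
[ 0.3   0.39 -0.76  1.71  0.29  1.15 -0.25]
now 0.31 rad 0.0542 F [ 0.6  0.5 -0.3] Fst [0.5 0.6] w 0.017264169071674013 15.65 grasp [0.5507 0.1402]
[0.59, -0.97] [0.38, -0.95] [0.56, -0.85] [0.72, -0.72] [0.85, -0.56] [0.95, -0.37] [1.0, -0.17] [1.02, 0.03]
```

Call:
{"name": "move_arm", "arguments": {"claw": 3, "steps": [{"dx": 0,"dy": 0,"dz": 0,"spin": 0},{"dx": 0,"dy": 0,"dz": 0,"spin": 0},{"dx": 0.4,"dy": 0,"dz": 0,"spin": 0},{"dx": 0,"dy": 0,"dz": 0,"spin": 0},{"dx": 0,"dy": 0,"dz": 0,"spin": 0}]}}

```text
time: 16.15
ee_pos: [0.5494, 0.1442, 0.2977]
eef_rot: [0.595, 0.803, -0.0, -0.0]
ft_force: [0.3, 0.1, -0.4]
width: 0.0297
grip_force: 0.0
```

Call:
{"name": "move_arm", "arguments": {"claw": 1, "squeeze": 25, "steps": [{"dx": 0,"dy": 0,"dz": 0,"spin": 0},{"dx": 0,"dy": 0,"dz": 0,"spin": 0},{"dx": 0,"dy": 0,"dz": 0,"spin": 0},{"dx": 0,"dy": 0,"dz": 0,"spin": 0},{"dx": 0,"dy": 0,"dz": 0,"spin": 0}]}}

```text
time: 16.65
ee_pos: [0.5495, 0.1439, 0.2977]
eef_rot: [0.596, 0.803, -0.0, 0.0]
ft_force: [1.0, 0.1, 0.2]
width: 0.0176
grip_force: 25.0
```

```bash
python3 - <<'E'
from h import *
crank(.05,10)
E
```

```text
now 0.3089 rad 0.0503 F [1.  0.1 0.2] Fst [0.9 0.2] w 0.017576173172236014 16.65 grasp [0.5495 0.1439]
[0.16, -0.8] [0.26, -0.77] [0.38, -0.72] [0.49, -0.65] [0.59, -0.56] [0.67, -0.46] [0.74, -0.34] [0.78, -0.22] [0.81, -0.09] [0.81, 0.04]
```

Call:
{"name": "move_arm", "arguments": {"steps": [{"dx": 0.18,"dy": -0.8,"dz": 0,"spin": 0},{"dx": 0.26,"dy": -0.77,"dz": 0,"spin": 0},{"dx": 0.38,"dy": -0.72,"dz": 0,"spin": 0},{"dx": 0.49,"dy": -0.65,"dz": 0,"spin": 0},{"dx": 0.59,"dy": -0.56,"dz": 0,"spin": 0},{"dx": 0.67,"dy": -0.46,"dz": 0,"spin": 0},{"dx": 0.74,"dy": -0.34,"dz": 0,"spin": 0},{"dx": 0.78,"dy": -0.22,"dz": 0,"spin": 0},{"dx": 0.81,"dy": -0.09,"dz": 0,"spin": 0},{"dx": 0.81,"dy": 0.04,"dz": 0,"spin": 0},{"dx": 0,"dy": 0,"dz": 0,"spin": 0},{"dx": 0,"dy": 0,"dz": 0,"spin": 0}]}}

```text
time: 17.85
ee_pos: [0.4905, 0.1852, 0.2979]
eef_rot: [0.596, 0.803, 0.003, 0.002]
ft_force: [18.4, 4.0, -14.7]
width: 0.0176
grip_force: 25.0
```

```bash
python3 - <<'E'
from h import *
crank(0,8); crank(-.03,8)
E
```

```text
now 0.0499 rad 0.0479 F [ 18.4   4.  -14.7] Fst [17.6  6.8] w 0.01764412707002253 17.85 grasp [0.4915 0.1855]
[0.22, -0.18] [0.19, 0.04] [0.19, 0.05] [0.19, 0.05] [0.19, 0.06] [0.18, 0.07] [0.18, 0.07] [0.18, 0.08] 
now 0.0499 rad 0.0479 F [ 18.4   4.  -14.7] Fst [17.6  6.8] w 0.01764412707002253 17.85 grasp [0.4915 0.1855]
[0.34, -0.15] [0.31, 0.07] [0.3, 0.09] [0.29, 0.11] [0.29, 0.13] [0.28, 0.15] [0.27, 0.16] [0.26, 0.18]
```

```bash
python3 - <<'E'
from h import *
g=dict(np.load('geo.npz')); g['ax']=np.array([.5408,.1925]); np.savez('geo.npz',**g)
crank(0.015,5);
# commanded pose unknown; nominal commanded grasp:
g0=np.array([.53878,.19303]); a=np.pi+2*np.pi*.05; w=g0+g['R']@(.05*np.array([np.cos(a),np.sin(a)])); print('cmd approx',w)
for tn in(.05,.015,0): 
  a=np.pi+2*np.pi*tn; w2=g['ax']+g['R']@(.05*np.array([np.cos(a),np.sin(a)])); T=Ro.from_quat(telemetry.read_state()['eef_rot']).as_matrix(); print(tn,w2,T[:2,:2].T@(w2-w)*100)
E
```

```text
now 0.0472 rad 0.0498 F [ 18.4   4.  -14.7] Fst [17.6  6.8] w 0.01764412707002253 17.85 grasp [0.4915 0.1855]
[0.2, 0.02] [0.2, 0.04] [0.2, 0.05] [0.19, 0.06] [0.19, 0.07] 
cmd approx [0.4894117  0.18510718]
0.05 [0.4914317  0.18457718] [-0.10934771  0.17791788]
0.015 [0.49089234 0.19553735] [0.95514322 0.44441073]
0 [0.49139967 0.20022059] [1.38858276 0.62888473]
```

Call:
{"name": "move_arm", "arguments": {"steps": [{"dx": 0.0,"dy": 0.18,"dz": 0,"spin": 0},{"dx": 0.3,"dy": 0.05,"dz": 0,"spin": 0},{"dx": 0.3,"dy": 0.08,"dz": 0,"spin": 0},{"dx": 0.3,"dy": 0.1,"dz": 0,"spin": 0},{"dx": 0,"dy": 0,"dz": 0,"spin": 0},{"dx": 0,"dy": 0,"dz": 0,"spin": 0}]}}

```text
time: 18.45
ee_pos: [0.4906, 0.1948, 0.2978]
eef_rot: [0.596, 0.803, 0.001, 0.001]
ft_force: [7.7, 0.7, -5.8]
width: 0.0169
grip_force: 25.0
```

```bash
python3 - <<'E'
from h import *
st();crank(-.01,4)
E
```

```text
18.45 [0.4906 0.1948 0.2978] [5.956e-01 8.032e-01 7.000e-04 1.000e-03] [ 7.7  0.7 -5.8] 0.016940339083813614 24.998933506576577
[[-0.29   0.957  0.002]
 [ 0.957  0.29  -0.   ]
 [-0.001  0.002 -1.   ]]
[ 0.25  0.31 -0.82  1.81  0.25  1.12 -0.36]
now 0.0172 rad 0.0498 F [ 7.7  0.7 -5.8] Fst [7.5 1.8] w 0.016940339083813614 18.45 grasp [0.491  0.1948]
[0.21, 0.06] [0.2, 0.08] [0.19, 0.09] [0.19, 0.1]
```

Call:
{"name": "move_arm", "arguments": {"steps": [{"dx": 0.2,"dy": 0.12,"dz": 0,"spin": 0},{"dx": 0.2,"dy": 0.12,"dz": 0,"spin": 0},{"dx": 0,"dy": 0,"dz": 0,"spin": 0},{"dx": 0,"dy": 0,"dz": 0,"spin": 0}]}}

```text
time: 18.85
ee_pos: [0.4915, 0.1997, 0.2977]
eef_rot: [0.595, 0.803, -0.0, 0.0]
ft_force: [3.8, 0.4, -2.8]
width: 0.0173
grip_force: 25.0
```

```bash
python3 - <<'E'
from h import *
crank(-.02,4)
E
```

```text
now 0.0018 rad 0.0498 F [ 3.8  0.4 -2.8] Fst [3.7 1. ] w 0.017283355067599676 18.85 grasp [0.4915 0.1996]
[0.16, 0.06] [0.15, 0.08] [0.15, 0.09] [0.15, 0.09]
```

Call:
{"name": "move_arm", "arguments": {"steps": [{"dx": 0.2,"dy": 0.1,"dz": 0,"spin": 0},{"dx": 0,"dy": 0,"dz": 0,"spin": 0},{"dx": 0,"dy": 0,"dz": 0,"spin": 0}]}}

```text
time: 19.15
ee_pos: [0.4919, 0.2015, 0.2977]
eef_rot: [0.596, 0.803, -0.001, 0.0]
ft_force: [-0.0, -5.2, 2.3]
width: 0.0172
grip_force: 25.0
```

```bash
python3 - <<'E'
from h import *
crank(-.02,4)
E
```

```text
now -0.0034 rad 0.0498 F [-0.  -5.2  2.3] Fst [ 0.8 -5.1] w 0.017154436239630318 19.15 grasp [0.4918 0.2012]
[0.12, 0.04] [0.11, 0.06] [0.11, 0.07] [0.11, 0.07]
```

Call:
{"name": "move_arm", "arguments": {"steps": [{"dx": 0.2,"dy": 0.1,"dz": 0,"spin": 0},{"dx": 0,"dy": 0,"dz": 0,"spin": 0},{"dx": 0,"dy": 0,"dz": 0,"spin": 0}]}}

```text
time: 19.45
ee_pos: [0.4922, 0.2022, 0.2976]
eef_rot: [0.596, 0.803, -0.003, 0.0]
ft_force: [-4.5, -12.5, 6.5]
width: 0.0175
grip_force: 25.0
```

```bash
python3 - <<'E'
from h import *
crank(-.02,4)
E
```

```text
now -0.0039 rad 0.0498 F [ -4.5 -12.5   6.5] Fst [ -2.5 -13. ] w 0.017497651914857984 19.45 grasp [0.4918 0.2014]
[0.12, 0.04] [0.11, 0.06] [0.11, 0.06] [0.11, 0.07]
```

```bash
python3 - <<'E'
from h import *
crank(.4964,11)
E
```

```text
now 0.9961 rad 0.0498 F [ -4.5 -12.5   6.5] Fst [ -2.5 -13. ] w 0.017497651914857984 19.45 grasp [0.4918 0.2014]
[1.17, 0.8] [0.88, 1.12] [0.53, 1.32] [0.14, 1.42] [-0.26, 1.4] [-0.65, 1.27] [-0.98, 1.03] [-1.23, 0.72] [-1.38, 0.34] [-1.42, -0.06] [-1.35, -0.46]
```

```bash
python3 - <<'E'
from h import *
crank(.4464,10)
E
```

```text
now -0.0039 rad 0.0498 F [ -4.5 -12.5   6.5] Fst [ -2.5 -13. ] w 0.017497651914857984 19.45 grasp [0.4918 0.2014]
[-1.32, -0.48] [-1.41, -0.07] [-1.37, 0.33] [-1.23, 0.7] [-0.98, 1.01] [-0.66, 1.25] [-0.29, 1.38] [0.11, 1.41] [0.5, 1.32] [0.85, 1.13]
```

Call:
{"name": "move_arm", "arguments": {"steps": [{"dx": -0.6,"dy": -0.25,"dz": 0,"spin": 0},{"dx": -0.9,"dy": -0.28,"dz": 0,"spin": 0},{"dx": -1.41,"dy": -0.07,"dz": 0,"spin": 0},{"dx": -1.37,"dy": 0.33,"dz": 0,"spin": 0},{"dx": -1.23,"dy": 0.7,"dz": 0,"spin": 0},{"dx": -0.98,"dy": 1.01,"dz": 0,"spin": 0},{"dx": -0.66,"dy": 1.25,"dz": 0,"spin": 0},{"dx": -0.29,"dy": 1.38,"dz": 0,"spin": 0},{"dx": 0.11,"dy": 1.41,"dz": 0,"spin": 0},{"dx": 0.5,"dy": 1.32,"dz": 0,"spin": 0},{"dx": 0.85,"dy": 1.13,"dz": 0,"spin": 0},{"dx": 0,"dy": 0,"dz": 0,"spin": 0}]}}

```text
time: 20.65
ee_pos: [0.5865, 0.1716, 0.2976]
eef_rot: [0.595, 0.804, 0.001, -0.001]
ft_force: [-3.8, 1.4, 5.8]
width: 0.0174
grip_force: 25.0
```

```bash
python3 - <<'E'
from h import *
st();crank(.8964,11)
E
```

```text
20.65 [0.5865 0.1716 0.2976] [ 5.948e-01  8.038e-01  5.000e-04 -6.000e-04] [-3.8  1.4  5.8] 0.017422154636793422 25.000936138822
[[-0.292  0.956 -0.   ]
 [ 0.956  0.292  0.002]
 [ 0.002  0.    -1.   ]]
[ 0.21  0.49 -0.74  1.6   0.35  1.19 -0.3 ]
now 0.4571 rad 0.0501 F [-3.8  1.4  5.8] Fst [-4.   0.8] w 0.017422154636793422 20.65 grasp [0.5865 0.1718]
[1.04, 0.69] [1.18, 0.42] [1.25, 0.12] [1.24, -0.2] [1.15, -0.5] [0.99, -0.77] [0.77, -0.99] [0.5, -1.15] [0.2, -1.24] [-0.11, -1.25] [-0.42, -1.18]
```

Call:
{"name": "move_arm", "arguments": {"steps": [{"dx": 1.04,"dy": 0.69,"dz": 0,"spin": 0},{"dx": 1.18,"dy": 0.42,"dz": 0,"spin": 0},{"dx": 1.25,"dy": 0.12,"dz": 0,"spin": 0},{"dx": 1.24,"dy": -0.2,"dz": 0,"spin": 0},{"dx": 1.15,"dy": -0.5,"dz": 0,"spin": 0},{"dx": 0.99,"dy": -0.77,"dz": 0,"spin": 0},{"dx": 0.77,"dy": -0.99,"dz": 0,"spin": 0},{"dx": 0.5,"dy": -1.15,"dz": 0,"spin": 0},{"dx": 0.2,"dy": -1.24,"dz": 0,"spin": 0},{"dx": -0.11,"dy": -1.25,"dz": 0,"spin": 0},{"dx": -0.42,"dy": -1.18,"dz": 0,"spin": 0},{"dx": 0,"dy": 0,"dz": 0,"spin": 0}]}}

```text
time: 21.85
ee_pos: [0.5043, 0.2268, 0.2978]
eef_rot: [0.595, 0.803, -0.0, -0.0]
ft_force: [-3.6, 2.3, -1.1]
width: 0.0173
grip_force: 25.0
```

```bash
python3 - <<'E'
from h import *
crank(1.3464,11)
E
```

```text
now 0.9049 rad 0.0501 F [-3.6  2.3 -1.1] Fst [-3.9  1.7] w 0.017281368510373808 21.85 grasp [0.5042 0.2267]
[-0.77, -1.0] [-0.99, -0.78] [-1.15, -0.51] [-1.24, -0.21] [-1.25, 0.11] [-1.19, 0.42] [-1.04, 0.7] [-0.84, 0.94] [-0.57, 1.12] [-0.28, 1.23] [0.04, 1.26]
```

Call:
{"name": "move_arm", "arguments": {"steps": [{"dx": -0.77,"dy": -1.0,"dz": 0,"spin": 0},{"dx": -0.99,"dy": -0.78,"dz": 0,"spin": 0},{"dx": -1.15,"dy": -0.51,"dz": 0,"spin": 0},{"dx": -1.24,"dy": -0.21,"dz": 0,"spin": 0},{"dx": -1.25,"dy": 0.11,"dz": 0,"spin": 0},{"dx": -1.19,"dy": 0.42,"dz": 0,"spin": 0},{"dx": -1.04,"dy": 0.7,"dz": 0,"spin": 0},{"dx": -0.84,"dy": 0.94,"dz": 0,"spin": 0},{"dx": -0.57,"dy": 1.12,"dz": 0,"spin": 0},{"dx": -0.28,"dy": 1.23,"dz": 0,"spin": 0},{"dx": 0.04,"dy": 1.26,"dz": 0,"spin": 0},{"dx": 0,"dy": 0,"dz": 0,"spin": 0}]}}

```text
time: 23.05
ee_pos: [0.5646, 0.1485, 0.2976]
eef_rot: [0.595, 0.804, 0.001, -0.001]
ft_force: [-3.7, 5.5, 3.4]
width: 0.0175
grip_force: 25.0
```

```bash
python3 - <<'E'
from h import *
crank(1.75,10)
E
```

```text
now 1.3536 rad 0.0497 F [-3.7  5.5  3.4] Fst [-4.5  4.9] w 0.0174940387527021 23.05 grasp [0.5645 0.1488]
[0.37, 1.18] [0.67, 1.04] [0.91, 0.84] [1.09, 0.59] [1.2, 0.31] [1.24, 0.0] [1.2, -0.31] [1.09, -0.59] [0.91, -0.84] [0.68, -1.04]
```

Call:
{"name": "move_arm", "arguments": {"steps": [{"dx": 0.37,"dy": 1.18,"dz": 0,"spin": 0},{"dx": 0.67,"dy": 1.04,"dz": 0,"spin": 0},{"dx": 0.91,"dy": 0.84,"dz": 0,"spin": 0},{"dx": 1.09,"dy": 0.59,"dz": 0,"spin": 0},{"dx": 1.2,"dy": 0.31,"dz": 0,"spin": 0},{"dx": 1.24,"dy": 0,"dz": 0,"spin": 0},{"dx": 1.2,"dy": -0.31,"dz": 0,"spin": 0},{"dx": 1.09,"dy": -0.59,"dz": 0,"spin": 0},{"dx": 0.91,"dy": -0.84,"dz": 0,"spin": 0},{"dx": 0.68,"dy": -1.04,"dz": 0,"spin": 0},{"dx": 0,"dy": 0,"dz": 0,"spin": 0}]}}

```text
time: 24.15
ee_pos: [0.5468, 0.2423, 0.2979]
eef_rot: [0.595, 0.804, 0.001, -0.0]
ft_force: [3.1, 8.3, -4.6]
width: 0.017
grip_force: 25.0
```

```bash
python3 - <<'E'
from h import *
crank(1.985,8)
E
```

```text
now 1.7554 rad 0.0505 F [ 3.1  8.3 -4.6] Fst [1.8 8.7] w 0.01695928965611576 24.15 grasp [0.5469 0.2427]
[0.24, -0.87] [0.13, -0.89] [-0.03, -0.9] [-0.19, -0.88] [-0.34, -0.83] [-0.49, -0.76] [-0.62, -0.66] [-0.72, -0.54]
```

Call:
{"name": "move_arm", "arguments": {"steps": [{"dx": 0.24,"dy": -0.87,"dz": 0,"spin": 0},{"dx": 0.13,"dy": -0.89,"dz": 0,"spin": 0},{"dx": -0.03,"dy": -0.9,"dz": 0,"spin": 0},{"dx": -0.19,"dy": -0.88,"dz": 0,"spin": 0},{"dx": -0.34,"dy": -0.83,"dz": 0,"spin": 0},{"dx": -0.49,"dy": -0.76,"dz": 0,"spin": 0},{"dx": -0.62,"dy": -0.66,"dz": 0,"spin": 0},{"dx": -0.72,"dy": -0.54,"dz": 0,"spin": 0},{"dx": 0,"dy": 0,"dz": 0,"spin": 0},{"dx": 0,"dy": 0,"dz": 0,"spin": 0}]}}

```text
time: 25.15
ee_pos: [0.4925, 0.2028, 0.2976]
eef_rot: [0.596, 0.803, -0.001, -0.001]
ft_force: [-5.5, 2.3, 3.1]
width: 0.0174
grip_force: 25.0
```

```bash
python3 - <<'E'
from h import *
st();crank(1.9964,3)
E
```

```text
25.15 [0.4925 0.2028 0.2976] [ 5.955e-01  8.033e-01 -8.000e-04 -7.000e-04] [-5.5  2.3  3.1] 0.017415864200673987 25.00062467515818
[[-0.291  0.957 -0.002]
 [ 0.957  0.291 -0.   ]
 [ 0.    -0.002 -1.   ]]
[ 0.22  0.32 -0.8   1.8   0.25  1.13 -0.37]
now 1.9917 rad 0.0497 F [-5.5  2.3  3.1] Fst [-5.8  1.4] w 0.017415864200673987 25.15 grasp [0.4922 0.2027]
[-0.03, -0.05] [-0.04, -0.02] [-0.04, -0.02]
```

Call:
{"name": "move_arm", "arguments": {"steps": [{"dx": -0.13,"dy": -0.09,"dz": 0,"spin": 0},{"dx": 0,"dy": 0,"dz": 0,"spin": 0},{"dx": 0,"dy": 0,"dz": 0,"spin": 0},{"dx": 0,"dy": 0,"dz": 0,"spin": 0}]}}

```text
time: 25.55
ee_pos: [0.4922, 0.2017, 0.2977]
eef_rot: [0.595, 0.803, -0.0, -0.001]
ft_force: [-4.5, 3.2, 3.4]
width: 0.0172
grip_force: 25.0
```

```bash
python3 - <<'E'
from h import *
for i in range(3): crank(1.9967,1); imaging.camera('wrist')
snap('wrist','w5'); snap('scene','s5')
a=cv2.imread('pics/w5.png')[:250]; b=cv2.imread('pics/s5.png')[140:300,180:430]
cv2.imwrite('pics/m5.png',np.vstack([a,cv2.resize(b,(512,328))]))
E
```

```text
now 1.9951 rad 0.0497 F [-4.5  3.2  3.4] Fst [-5.   2.4] w 0.017242287805530325 25.55 grasp [0.4919 0.2017]
[-0.03, -0.05] 
now 1.9951 rad 0.0497 F [-4.3  2.8  2.3] Fst [-4.7  2.1] w 0.017183935931097617 25.6 grasp [0.492  0.2017]
[-0.03, -0.05] 
now 1.9951 rad 0.0497 F [-4.   2.8  2.6] Fst [-4.4  2.1] w 0.017539065029654466 25.65 grasp [0.492  0.2017]
[-0.03, -0.05]
```

View pics/m5.png

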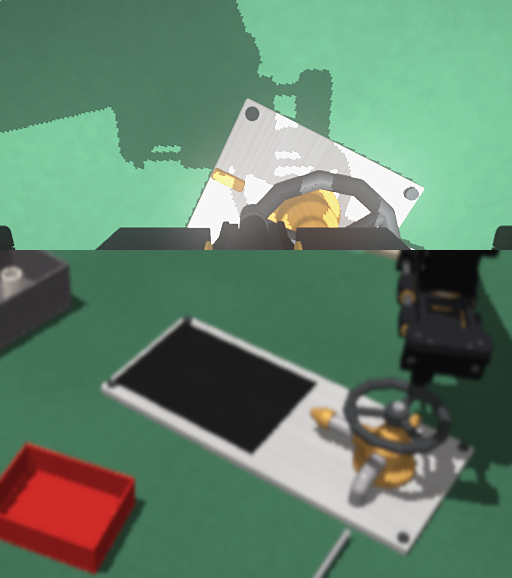

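The handle is held at the lug side (about (255,225) in the wrist view), the pad is clear, and the bin, tray and screwdriver are as they were. One last trim of 0.5 mm.

Call:
{"name": "move_arm", "arguments": {"steps": [{"dx": -0.05,"dy": 0,"dz": 0,"spin": 0},{"dx": 0,"dy": 0,"dz": 0,"spin": 0},{"dx": 0,"dy": 0,"dz": 0,"spin": 0},{"dx": 0,"dy": 0,"dz": 0,"spin": 0}]}}

```text
time: 26.2
ee_pos: [0.4922, 0.2014, 0.2977]
eef_rot: [0.595, 0.804, -0.0, -0.001]
ft_force: [-5.1, 4.1, 3.3]
width: 0.0175
grip_force: 25.0
```

```bash
python3 - <<'E'
from h import *
crank(1.9967,1); print(job.close_job())
E
```

```text
now 1.9957 rad 0.0497 F [-5.1  4.1  3.3] Fst [-5.6  3.3] w 0.017474057022308424 26.2 grasp [0.492  0.2015]
[-0.01, -0.04] 
the job is handed in; nothing more can be done
None
```

The job is handed in at 26.2 s: both offcuts are in the scrap bin, the valve was wound shut against its stop and then backed off two turns (within about 0.001 turn by the arm's own position reading), and the gripper is still holding the handle; no verdict came back.

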